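# Fish the lint comb out of the valet box

### The arm

A 6-joint arm with a two-finger parallel gripper is mounted at the origin on the work surface. World frame = base frame: x ahead of the robot, y to its left, z up, the work surface at z = 0. Lengths are in m, angles in degrees, forces in N, time in s.
With the tool pointing down it reaches from about 0.325 to 0.85 m from the base axis. Payload 4.4 kg.
Tool frame: the origin (TCP) lies between the finger pads; the fingertips stand 17 mm ahead of it and the grasp point (between the pads) lies 2 mm behind it; z points along the fingers, y is the line along which they close (so a half turn about z gives the same grasp; the last joint's range is limited). The gripper opens to 94 mm and grips with 3 to 60 N. Pads are 16 mm wide; open, the fingers measure 119 mm over their backs; the gripper's body (75 mm by 177 mm) begins 78 mm behind the grasp point.
Start: joints at [-72.279, 11.837, 88.321, -0, 79.842, -8.623], TCP at [0.255, -0.515, 0.222] pointing down, gripper open.
Joint ranges: [-156.59, 156.59], [-49.26, 127.26], [12.9, 141.05], [-63.56, 243.56], [4.71, 150.69], [-161.64, 161.64]. Speed limits (degrees/s): [159.86, 159.86, 180, 180, 180, 180].

### API

Orientations are given as a 3x3 rotation matrix whose columns are the frame's x, y, z axes.
In Python, from cell import readout, vision, r, models gives the robot as it stands.
- The arm moves only by the tool drive_tool, never from a script. Its argument "plan" is a list of rows, each a list of 7 numbers: the shift along the tool's x, y, z in m, then the turn, a rotation vector about the tool's x, y, z in rad, then the opening, from 0 (shut) to 1 (fully open). In form: [[x, y, z, wx, wy, wz, grip], ...]. A call has 1 to 12 rows; each row shifts and turns the commanded pose from where the row before left it, along the tool's axes as they then stand; what a row does not reach is not made up. A row lasts 1/10 s, in which the tool goes at most 50 mm and 8.59 degrees, less where a joint would pass 70% of its speed; a pose out of reach is approached as far as the arm can. A call is refused whole if a number of a shift passes 0.05 or a number of a turn 0.15, either way. A call with a gripper value outside its range is refused whole. The fingers move at their own pace and stop on an object; "force" is the grip in N (left out, the last holds). Time passes only in rows, so rows that do not move let the fingers close. It gives the time, the measured TCP pose, the force, the opening and the grip force at its end, in the units of the state.
- readout.sense(): the state, without advancing time (a new reading comes with each control period).
- vision.snapshot(name): name is "scene" or "top"; returns a dict with "color" (384x512x3 uint8, blue, green, red), "depth" (384x512 float32, m along the optical axis (not along the pixel's ray), 0 where there is no reading), "mtx" (3x3 intrinsics, pixels), "R" (3x3) and "t" (3): a world point X has camera coordinates R X + t. Camera axes: x right, y down, z forward; pixel columns grow to the right and rows downward; lengths in m; the calibration is good to about 2 mm. A picture is of the moment at which its call begins.
- r.job_done(): hands the job in; it is judged then, once.
Trained networks look in a picture, given as the dict that the camera call returned (one of the last four; its "shot" number tells which), for a name from the list of things; names that differ only in an ending like _2 or _b are one class to them, and where a whole thing is asked for, a point or a joint stands for the part that bears it (a point fixed in the world has none). Each returns a list of dicts, best first, with "p" (0 to 1); they miss things now and then, are a little off and sometimes report something else, mostly with a low value. They report only what shows in the picture. A call takes as long as a camera call. They do not tell look-alikes from the thing itself.
- models.spot_in(thing, picture): "rect" ([centre column, centre row, width, height] in pixels, round what is visible of it).
- models.cut_out(thing, picture): "region" (384x512 bool, what is visible of it) and "rect" ([centre column, centre row, width, height] in pixels, round what is visible of it).
The state is a dict: "time": time; "q": joint angles; "joint_vel": joint speeds; "joint_efforts": joint torques, N m; "ee_pos": TCP position; "ee_rot": TCP orientation; "contact_force": force on the tool from outside, world axes, zero at the start; "moment": the same for the moment, N m; "finger_gap": opening from 0.0 (shut) to 1.0 (fully open); "gripper_force": force on a finger pad.
Only numpy, scipy, OpenCV 4.12 (cv2) and the standard library are available. Lean on these libraries where they do the work, as an engineer would, in place of code of your own. Each camera call takes 0.05 s, during which the arm holds its last target. There are 200 camera calls.

### The job

The long lint comb has slipped down into the flat valet box and is longer than the box's mouth: slide one end further in under its cover, tilt the other end up through the mouth and draw the comb out diagonally. Finish while still holding it in the gripper, level and still above the box, every part of it at least 8 cm over the box's top. Leave the tin, the dish and the brush where they are.

Things in the scene. Friction and masses are not known exactly. Their poses are not given: they have to be found in the camera images.
- valet: Fixed flat wooden box, 156 (x) by 350 (y, long way) by 58 high mm; origin at centre of underside, z up. Inside 140 by 334 mm, walls 8 mm thick, floor's upper face 6 mm above the origin. Over each end, 46 mm above the floor, is a fixed flat cover 6 mm thick: ribbed aluminium iron rest plate at +y, plywood at -y. Nothing stands on them.
- mouth (a point): Middle of the open mouth between the two covers, level with their upper faces (58 mm above the shelf); axes as the box. The mouth measures 150 mm along the box's y and 140 mm along x. Under each cover is a pocket reaching 92 mm from the mouth's edge to the end wall.
- comb_center (a point): Centre (half-way up) of the loose navy lint comb lying flat on the box's floor, partly under one or both covers. A straight bar 220 mm long (its y), 16 mm thick (its z), handle 22 mm wide (its x); the last 45 mm at +y is a toothed head 46 mm wide. Soft grey rubber wraps the middle 60 mm of its length. About 70 g, balanced within 6 mm of this point.
- comb_head_end (a point): End of the comb at the toothed head, half-way up: 110 mm from the centre along the comb's +y.
- comb_handle_end (a point): Other end of the comb (handle), half-way up: 110 mm from the centre along the comb's -y.
- comb: The lint comb itself; origin 8 mm below comb_center, on its underside, same axes.
- tin: Bystander: round steel tin with a screw-top lid, 68 mm diameter, 68 mm high, on the shelf beyond the box; origin under its centre.
- dish: Bystander: shallow white ceramic dish, 90 mm diameter, 22 mm high, on the shelf beyond the box; origin under its centre.
- brush: Bystander: wooden clothes brush, bristles down, 42 by 110 by 36 mm high, on the shelf beyond the box; origin under its centre.
Things that resemble listed ones, but are neither listed nor needed, are in the scene too. There is more than one size of the comb; the job needs the largest.

How it is judged (in metres and radians):
On the way:
1. the comb leans through the mouth: one end is above the covers while the other is still inside the box (((height (world z) of comb_head_end above 0.066 m and height (world z) of comb_handle_end below 0.045 m) or (height (world z) of comb_handle_end above 0.066 m and height (world z) of comb_head_end below 0.045 m))), for 0.1 s.
At the end, for the whole second after the job is handed in: The comb is gripped by the fingers, clear of the box, both of its ends at least 130 mm above the shelf (72 mm above the box's top), its length within about 18 degrees of level, its centre within 120 mm horizontally of the middle of the mouth, and it is still (under 30 mm/s and 0.3 rad/s) (height (world z) of each of comb_head_end, comb_handle_end above 0.13 m and horizontal distance between comb_center and mouth below 0.12 m and angle between comb_center's own y axis and vertical between 1.25 and 1.89 rad and contact force between comb and the fingers above 0.5 N and contact force between comb and valet below 0.1 N and linear speed of comb below 0.03 m/s and angular speed of comb below 0.3 rad/s); the arm keeps its last pose, push and grip.
It fails at once if the tin is shifted by more than 30 mm or tipped (distance of tin from where it was at the start of the episode above 0.03 m or angle between tin's own z axis and vertical above 0.5 rad).
It fails at once if the dish is shifted by more than 30 mm or tipped (distance of dish from where it was at the start of the episode above 0.03 m or angle between dish's own z axis and vertical above 0.5 rad).
It fails at once if the brush is shifted by more than 30 mm or tipped (distance of brush from where it was at the start of the episode above 0.03 m or angle between brush's own z axis and vertical above 0.5 rad).
It also fails if it takes over 35 s, if anything falls off the work surface, if the arm or the gripper's body presses on something with over 40 N, if the wrist force passes 120 N, or if a joint passes its speed limit or range.

## Working session

There is one attempt and no reset: what is moved stays moved. The work goes in short steps, Python scripts to look and compute and a tool call to move; the robot and the scene stay as the last step left them, time stands still between calls to the robot, and variables do not carry over. Pictures are saved under pics/ and viewed, at most 10 in all, crops included, and the job is handed in when it is done.

Besides the shell and the picture viewer there is one more tool, called after ">>>" in YAML: its name, and indented under it one key for each argument. drive_tool: Moves the arm, as the interface text tells. Its arguments: {"type":"object","properties":{"plan":{"type":"array"},"force":{"type":"number"}},"required":["plan"]}

```bash
ls; mkdir -p pics; python3 - <<'E'
from cell import readout, vision, r, models
import cv2, numpy as np
for n in ["scene","top"]:
    s=vision.snapshot(n); cv2.imwrite(f"pics/{n}0.png",cv2.resize(s["color"],(800,600)))
    np.savez(f"{n}0.npz",**{k:v for k,v in s.items()})
    print(n,s["mtx"].round(1).tolist(),s["R"].round(3).tolist(),s["t"].round(3).tolist())
    for th in ["comb","valet"]:
        for d in models.cut_out(th,s)[:4]: print(th,d["p"],d["rect"],d["region"].sum())
print(readout.sense())
E
```

```text
pics
scene [[351.8, 0.0, 250.0], [0.0, 351.8, 189.8], [0.0, 0.0, 1.0]] [[0.236, 0.972, 0.012], [0.569, -0.128, -0.812], [-0.787, 0.199, -0.584]] [-0.128, -0.262, 1.439]
comb 0.98 [225.6, 197.8, 53.4, 21.5] 396
comb 0.85 [157.2, 165.6, 48.5, 20.9] 266
comb 0.56 [325.3, 186.7, 49.8, 14.8] 353
valet 0.9 [222.4, 196.9, 135.2, 71.5] 5645
valet 0.6 [249.8, 239.9, 43.3, 29.9] 870
top [[408.5, 0.0, 257.6], [0.0, 408.5, 180.0], [0.0, 0.0, 1.0]] [[0.02, -1.0, 0.018], [-0.999, -0.021, -0.043], [0.043, -0.017, -0.999]] [-0.019, 0.541, 1.205]
comb 0.92 [171.1, 191.2, 48.0, 26.9] 294
comb 0.85 [339.6, 272.0, 47.9, 24.8] 418
comb 0.83 [279.1, 190.8, 51.3, 21.5] 454
valet 0.75 [281.5, 196.1, 122.7, 73.3] 6340
{'time': 0.3, 'q': array([-7.22772127e+01,  1.18561774e+01,  8.83500258e+01, -3.06027053e-03,
        7.98395046e+01, -8.62299789e+00]), 'joint_vel': array([-0.03655896, -0.13093287, -0.08316465,  0.07900677, -0.00676912,
        0.09111454]), 'joint_efforts': array([ 2.05171582e-04, -3.70415819e+01, -2.81187630e+01,  6.96441578e-02,
        3.23842303e-02, -1.25290189e-04]), 'ee_pos': array([ 0.25507299, -0.51504036,  0.22202255]), 'ee_rot': array([[ 8.96127904e-01,  4.43795778e-01, -2.92923576e-04],
       [ 4.43795870e-01, -8.96127598e-01,  7.43884799e-04],
       [ 6.76360326e-05, -7.96614199e-04, -9.99999680e-01]]), 'contact_force': array([ 0.76608705, -0.12284885, -0.10766409]), 'moment': array([ 0.00230554,  0.06707332, -0.03502587]), 'gripper_force': 0.0, 'finger_gap': 0.997985251068175}
```

View pics/top0.png

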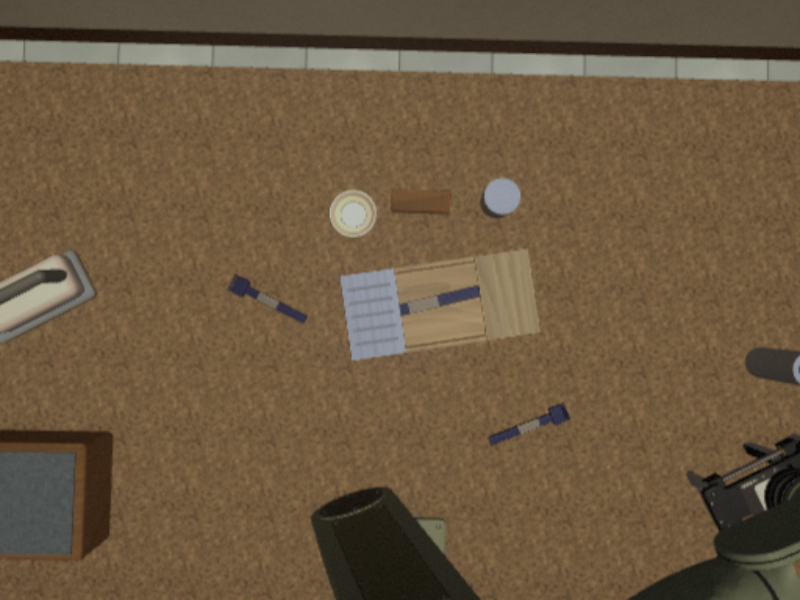

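View pics/scene0.png

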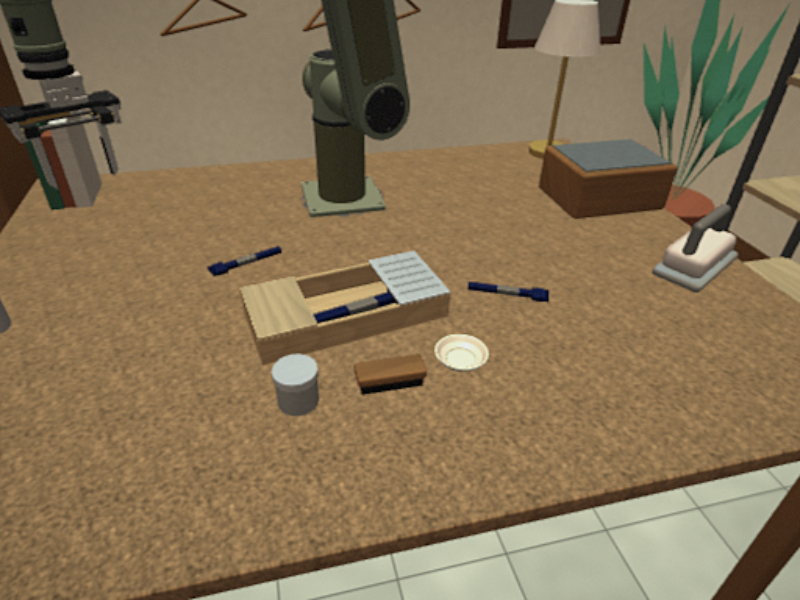

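The largest comb lies in the box: grey rubber at about (424,303) in the 800x600 top view, handle end at about (480,292) by the plywood edge, head hidden under the metal plate on the left. Next I measure its pose and the box's.

```bash
cat > h.py <<'E'
import cv2, numpy as np
from cell import readout, vision, r, models
def plane(s,uv,z):
    uv=np.atleast_2d(uv).astype(float); d=np.c_[uv,np.ones(len(uv))]@np.linalg.inv(s["mtx"]).T@s["R"]
    c=-s["R"].T@s["t"]; return c+d*((z-c[2])/d[:,2])[:,None]
def world(s,m):
    v,u=np.nonzero(m&(s["depth"]>0)); Z=s["depth"][v,u][:,None]
    return (np.c_[u,v,np.ones(len(u))]@np.linalg.inv(s["mtx"]).T*Z-s["t"])@s["R"],np.c_[u,v]
def inbox(s):
    "comb mask nearest the valet centre, valet mask"
    va=max(models.cut_out("valet",s),key=lambda d:d["region"].sum())
    c=[d for d in models.cut_out("comb",s) if np.hypot(*(np.array(d["rect"][:2])-va["rect"][:2]))<40]
    return va["region"], (c[0]["region"] if c else None)
E
python3 - <<'E'
from h import *
for n in ["top","scene"]:
    s=vision.snapshot(n); va,co=inbox(s)
    full=va|(co if co is not None else 0)
    P,uv=world(s,va); print(n,"z pct",np.percentile(P[:,2],[2,20,50,80,98]).round(3))
    top=P[abs(P[:,2]-.058)<.012]
    print(" rect(top pts depth)",cv2.minAreaRect(top[:,:2].astype(np.float32)*1000))
    if n=="top":
        ys,xs=np.nonzero(full); print(" rect(z=.058)",cv2.minAreaRect((plane(s,np.c_[xs,ys],.058)[:,:2]*1000).astype(np.float32)))
    Pc,uc=world(s,co); print(" comb z",np.percentile(Pc[:,2],[5,50,95]).round(3))
    W=plane(s,uc,.022)[:,:2]*1000; print(" comb rect",cv2.minAreaRect(W.astype(np.float32)), cv2.boxPoints(cv2.minAreaRect(W.astype(np.float32))).round(0).tolist())
    hsv=cv2.cvtColor(s["color"],cv2.COLOR_BGR2HSV); col=s["color"][uc[:,1],uc[:,0]].astype(int)
    g=(col[:,0]-col[:,2])<15   # not navy
    Wg=W[g]; print(" rubber",g.sum(),cv2.minAreaRect(Wg.astype(np.float32)),Wg.mean(0))
    cv2.imwrite(f"pics/{n}_crop.png",cv2.resize(s["color"][150:245,200:360] if n=="top" else s["color"][145:245,140:300],None,fx=5,fy=5,interpolation=2))
E
```

```text
top z pct [0.002 0.006 0.056 0.059 0.062]
 rect(top pts depth) ((498.4608459472656, -76.41987609863281), (156.11941528320312, 350.1854248046875), 9.569971084594727)
 rect(z=.058) ((499.0903015136719, -75.45210266113281), (159.26913452148438, 351.27044677734375), 9.751871109008789)
 comb z [0.016 0.022 0.025]
 comb rect ((506.5141906738281, -77.53974151611328), (23.587684631347656, 155.64158630371094), 15.16576099395752) [[475.0, -6.0], [515.0, -156.0], [538.0, -150.0], [498.0, 1.0]]
 rubber 216 ((506.5141906738281, -77.53974151611328), (23.587684631347656, 155.64158630371094), 15.16576099395752) [500.50675035 -60.34743725]
scene z pct [0.005 0.017 0.049 0.059 0.06 ]
 rect(top pts depth) ((499.83343505859375, -77.78013610839844), (162.92752075195312, 350.0025329589844), 9.275406837463379)
 comb z [0.01  0.022 0.024]
 comb rect ((510.4948425292969, -61.076171875), (40.843711853027344, 156.68650817871094), 13.357151985168457) [[473.0, 10.0], [509.0, -142.0], [548.0, -133.0], [512.0, 20.0]]
 rubber 227 ((510.8462829589844, -62.55625915527344), (40.843711853027344, 153.64402770996094), 13.357151985168457) [508.17549404 -56.79569272]
```

View pics/top_crop.png

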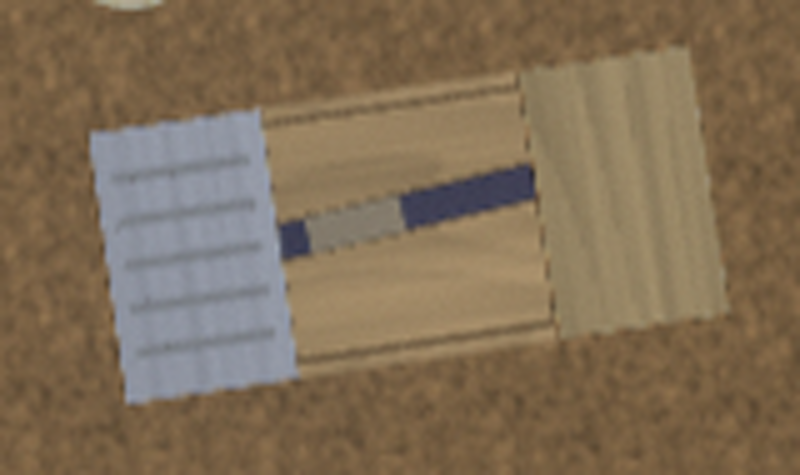

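```bash
python3 - <<'E'
from h import *
s=vision.snapshot("top")
p=np.array([[284,241],[307,233],[403,213],[533,181],[355,223]])/5+[200,150]-.4
W=plane(s,p,.022)[:,:2]; print(W.round(4).tolist())
M=np.array([.4988,-.0762]); a=np.radians(9.6); by=np.array([-np.sin(a),np.cos(a)]); bx=np.array([np.cos(a),np.sin(a)])
print("box xy",np.c_[(W-M)@bx,(W-M)@by].round(4).tolist())
# comb axis by line fit of navy+grey mask pixels
va,co=inbox(s); uc=np.argwhere(co)[:,::-1]; Q=plane(s,uc,.022)[:,:2].astype(np.float32)
l=cv2.fitLine(Q,cv2.DIST_HUBER,0,.01,.01).ravel(); print("line",l, np.degrees(np.arctan2(-l[0],l[1])))
print("tin dish brush")
for t in ["tin","dish","brush"]: 
    d=models.spot_in(t,s)[0]; print(t,plane(s,d["rect"][:2],.03).round(3))
E
```

```text
[[0.4883, -0.0054], [0.4933, -0.0188], [0.5063, -0.0753], [0.5268, -0.1519], [0.4998, -0.0471]]
box xy [[0.0015, 0.0716], [0.0042, 0.0575], [0.0075, -0.0004], [0.015, -0.0793], [0.0058, 0.0286]]
line [ 0.25936425 -0.9657796   0.5058086  -0.07745864] -164.96765
tin dish brush
tin [[ 0.708 -0.194  0.03 ]]
dish [[0.67  0.089 0.03 ]]
brush [[ 0.692 -0.037  0.03 ]]
```

>>> drive_tool:
  plan:
    - [0.0353, -0.0243, 0.0083, 0, 0, 0, 0.65]
    - [0.0353, -0.0243, 0.0083, 0, 0, 0, 0.65]
    - [0.0353, -0.0243, 0.0083, 0, 0, 0, 0.65]
    - [0.0353, -0.0243, 0.0083, 0, 0, 0, 0.65]
    - [0.0353, -0.0243, 0.0083, 0, 0, 0, 0.65]
    - [0.0353, -0.0243, 0.0083, 0, 0, 0, 0.65]
    - [0.0353, -0.0243, 0.0083, 0, 0, 0, 0.65]
    - [0.0353, -0.0243, 0.0083, 0, 0, 0, 0.65]
    - [0.0353, -0.0243, 0.0083, 0, 0, 0, 0.65]
    - [0.0353, -0.0243, 0.0083, 0, 0, 0, 0.65]
    - [0.0353, -0.0243, 0.0083, 0, 0, 0, 0.65]
    - [0.0353, -0.0243, 0.0083, 0, 0, 0, 0.65]

```text
time: 2.1
ee_pos: [0.5062, -0.0644, 0.1228]
ee_rot: [[0.896, 0.444, 0.001], [0.444, -0.896, -0.0], [0.001, 0.001, -1.0]]
contact_force: [0.9, 0.1, 0.5]
finger_gap: 0.649
gripper_force: 0.0
```

>>> drive_tool:
  plan:
    - [0, 0, 0, 0, 0, -0.137, 0.65]
    - [0, 0, 0, 0, 0, -0.137, 0.65]
    - [0, 0, 0, 0, 0, -0.137, 0.65]
    - [0, 0, 0, 0, 0, -0.137, 0.65]
    - [0, 0, 0, 0, 0, -0.137, 0.65]
    - [0, 0, 0, 0, 0, -0.137, 0.65]
    - [0, 0, 0, 0, 0, -0.137, 0.65]
    - [0, 0, 0, 0, 0, -0.137, 0.65]
    - [0, 0, 0, 0, 0, -0.137, 0.65]
    - [0, 0, 0, 0, 0, -0.137, 0.65]
    - [0, 0, 0, 0, 0, 0, 0.65]
    - [0, 0, 0, 0, 0, 0, 0.65]

```text
time: 3.3
ee_pos: [0.5055, -0.066, 0.1229]
ee_rot: [[-0.253, 0.967, 0.0], [0.967, 0.253, -0.0], [-0.0, 0.0, -1.0]]
contact_force: [0.1, 0.7, -0.6]
finger_gap: 0.651
gripper_force: 0.0
```

```bash
cat > err.py <<'E'
from h import *
s=readout.sense(); R=s["ee_rot"]; p=s["ee_pos"]
a=np.radians(14.7); X=np.array([-np.sin(a),np.cos(a),0]);Y=np.array([np.cos(a),np.sin(a),0]);T=np.c_[X,Y,[0,0,-1]]
from scipy.spatial.transform import Rotation as Ro
print("t",s["time"],"p",p.round(4),"q",s["q"].round(1),"gap",s["finger_gap"],s["gripper_force"],"F",s["contact_force"].round(2))
print("shift(tool)",(R.T@(np.array([.5049,-.0664,.12])-p)).round(4),"turn",Ro.from_matrix(R.T@T).as_rotvec().round(4))
E
python3 err.py
```

```text
t 3.3 p [ 0.5055 -0.066   0.1229] q [-17.2  10.1 103.    0.   66.8 -31.9] gap 0.6508952022653128 0.0 F [ 0.14  0.74 -0.55]
shift(tool) [-0.0002 -0.0006  0.0029] turn [ 0.0002  0.0001 -0.0004]
```

>>> drive_tool:
  plan:
    - [0, -0.0006, 0.02, 0, 0, 0, 0.65]
    - [0, 0, 0.02, 0, 0, 0, 0.65]
    - [0, 0, 0.02, 0, 0, 0, 0.65]
    - [0, 0, 0.02, 0, 0, 0, 0.65]
    - [0, 0, 0.012, 0, 0, 0, 0.65]
    - [0, 0, 0.0055, 0, 0, 0, 0.65]
    - [0, 0, 0, 0, 0, 0, 0.65]

```text
time: 4.0
ee_pos: [0.5044, -0.066, 0.0249]
ee_rot: [[-0.255, 0.967, -0.001], [0.967, 0.255, 0.0], [0.001, -0.001, -1.0]]
contact_force: [0.2, -0.0, 0.8]
finger_gap: 0.656
gripper_force: 0.0
```

>>> drive_tool:
  plan:
    - [0, 0, 0, 0, 0, 0, 0]
    - [0, 0, 0, 0, 0, 0, 0]
    - [0, 0, 0, 0, 0, 0, 0]
    - [0, 0, 0, 0, 0, 0, 0]
    - [0, 0, 0, 0, 0, 0, 0]
    - [0, 0, 0, 0, 0, 0, 0]
    - [0, 0, 0, 0, 0, 0, 0]
    - [0, 0, 0, 0, 0, 0, 0]
  force: 35

```text
time: 4.8
ee_pos: [0.505, -0.0662, 0.0256]
ee_rot: [[-0.256, 0.967, 0.0], [0.967, 0.256, -0.0], [-0.0, 0.0, -1.0]]
contact_force: [-1.0, 1.0, 2.5]
finger_gap: 0.231
gripper_force: 35.0
```

>>> drive_tool:
  plan:
    - [0, 0, -0.004, 0, 0, 0, 0]
    - [0.005, 0, 0, 0, 0, 0, 0]
    - [0.005, 0, 0, 0, 0, 0, 0]
    - [0.005, 0, 0, 0, 0, 0, 0]
    - [0.004, 0, 0, 0, 0, 0, 0]
    - [0.002, 0, 0, 0, 0, 0, 0]
    - [0, 0, 0, 0, 0, 0, 0]

```text
time: 5.5
ee_pos: [0.4992, -0.0454, 0.0293]
ee_rot: [[-0.257, 0.966, -0.0], [0.966, 0.257, 0.0], [0.0, -0.0, -1.0]]
contact_force: [0.2, 0.8, -0.4]
finger_gap: 0.229
gripper_force: 35.0
```

```bash
python3 - <<'E'
from h import *
s=vision.snapshot("top"); t=vision.snapshot("scene")
a=cv2.resize(s["color"][150:245,200:360],None,fx=4,fy=4,interpolation=2); b=cv2.resize(t["color"][130:245,140:300],None,fx=4,fy=4,interpolation=2)
cv2.imwrite("pics/slid.png",np.vstack([a[60:],b[:]])[:600])
E
```

```text
(no output)
```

View pics/slid.png

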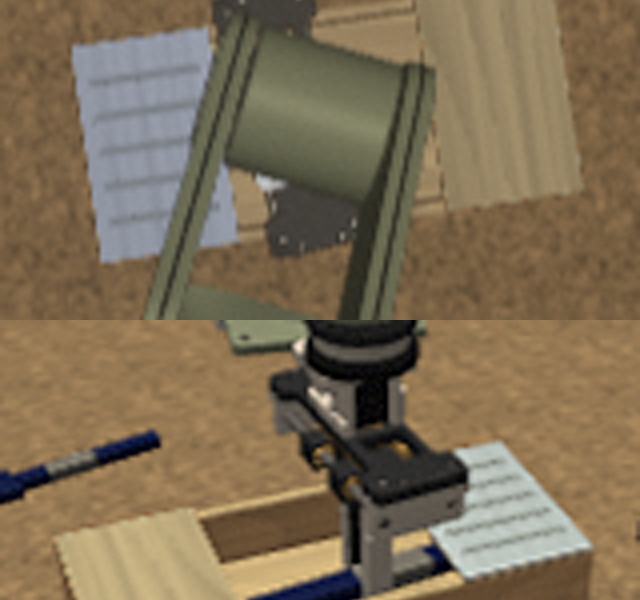

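The comb is held across the rubber at about (400,565) and has slid under the plate. The handle end is cropped out, so I'll measure it.

```bash
python3 - <<'E'
from h import *
s=vision.snapshot("scene"); va,co=inbox(s)
M=np.array([.4988,-.0762]); a=np.radians(9.6); by=np.array([-np.sin(a),np.cos(a)]); bx=np.array([np.cos(a),np.sin(a)])
W=plane(s,np.argwhere(co)[:,::-1],.026)[:,:2]-M; print(np.percentile(W@by,[0,1,5,99]).round(4))
cv2.imwrite("pics/handle.png",cv2.resize(s["color"][160:240,150:300],None,fx=5,fy=5,interpolation=2))
E
```

```text
[-0.0647 -0.0633 -0.058   0.0872]
```

View pics/handle.png

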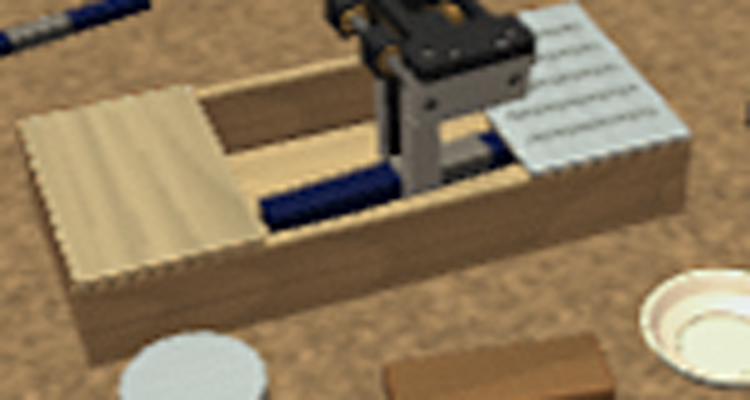

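>>> drive_tool:
  plan:
    - [0.0007, 0, -0.0053, 0, -0.061, 0, 0]
    - [0.0004, 0, -0.0053, 0, -0.061, 0, 0]
    - [0.0001, 0, -0.0053, 0, -0.061, 0, 0]
    - [-0.0002, 0, -0.0053, 0, -0.061, 0, 0]
    - [0, 0, 0, 0, 0, 0, 0]
    - [0, 0, 0, 0, 0, 0, 0]
    - [0, 0, 0, 0, 0, 0, 0]

```text
time: 6.45
ee_pos: [0.4989, -0.0432, 0.0504]
ee_rot: [[-0.248, 0.967, 0.062], [0.939, 0.255, -0.232], [-0.24, 0.0, -0.971]]
contact_force: [0.4, 1.2, 1.9]
finger_gap: 0.231
gripper_force: 35.0
```

```bash
python3 - <<'E'
from h import *
s=vision.snapshot("scene"); print(readout.sense()["contact_force"])
cv2.imwrite("pics/tilt.png",cv2.resize(s["color"][130:240,150:300],None,fx=5,fy=5,interpolation=2))
E
```

```text
[0.27187282 1.48152693 2.59232398]
```

View pics/tilt.png

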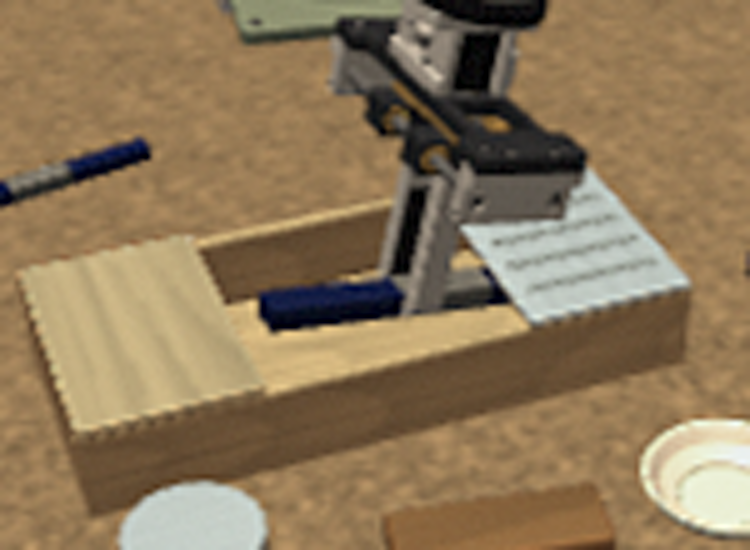

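The handle end shows near (265,310), lifted off the floor. I'll check its height from depth.

```bash
python3 - <<'E'
from h import *
s=vision.snapshot("scene"); va,co=inbox(s)
M=np.array([.4988,-.0762]); a=np.radians(9.6); by=np.array([-np.sin(a),np.cos(a)])
P,_=world(s,cv2.erode(co.astype(np.uint8),np.ones((2,2)))>0); y=(P[:,:2]-M)@by
for lo in np.arange(-.08,.09,.02):
    k=(y>lo)&(y<=lo+.02)
    if k.sum()>3: print(round(lo+.01,3),k.sum(),np.percentile(P[k,2],[5,50,95]).round(3))
E
```

```text
-0.05 48 [0.05  0.061 0.065]
-0.03 52 [0.045 0.057 0.062]
-0.01 48 [0.042 0.053 0.057]
0.01 51 [0.039 0.049 0.053]
0.03 7 [0.048 0.05  0.05 ]
0.05 18 [0.029 0.036 0.043]
0.07 48 [0.025 0.037 0.041]
0.09 10 [0.023 0.029 0.038]
```

>>> drive_tool:
  plan:
    - [-0.002, 0, -0.0038, 0, 0, 0, 0]
    - [-0.002, 0, -0.0038, 0, -0.035, 0, 0]
    - [-0.002, 0, -0.0038, 0, -0.035, 0, 0]
    - [0, 0, 0, 0, 0, 0, 0]
    - [0, 0, 0, 0, 0, 0, 0]

```text
time: 7.15
ee_pos: [0.4992, -0.0459, 0.0628]
ee_rot: [[-0.244, 0.967, 0.079], [0.919, 0.257, -0.298], [-0.308, -0.001, -0.951]]
contact_force: [0.6, -0.5, -1.0]
finger_gap: 0.228
gripper_force: 35.0
```

```bash
cat > prof.py <<'E'
from h import *
s=vision.snapshot("scene"); print(readout.sense()["contact_force"]); va,co=inbox(s)
M=np.array([.4988,-.0762]); a=np.radians(9.6); by=np.array([-np.sin(a),np.cos(a)])
P,_=world(s,cv2.erode(co.astype(np.uint8),np.ones((2,2)))>0); y=(P[:,:2]-M)@by
for lo in np.arange(-.2,.18,.02):
    k=(y>lo)&(y<=lo+.02)
    if k.sum()>3: print(round(lo+.01,3),k.sum(),np.percentile(P[k,2],[5,50,95]).round(3))
E
python3 prof.py
```

```text
[ 0.2769587   0.12810682 -0.96993838]
-0.05 54 [0.068 0.079 0.084]
-0.03 48 [0.063 0.075 0.079]
-0.01 47 [0.057 0.068 0.074]
0.01 38 [0.052 0.062 0.067]
0.03 5 [0.059 0.061 0.063]
0.05 17 [0.04  0.047 0.053]
0.07 23 [0.038 0.045 0.051]
```

>>> drive_tool:
  plan:
    - [-0.01, 0, 0.001, 0, 0, 0, 0]
    - [-0.015, 0, 0.0016, 0, 0, 0, 0]
    - [-0.015, 0, 0.0016, 0, 0, 0, 0]
    - [-0.015, 0, 0.001, 0, 0, 0, 0]
    - [-0.015, 0, 0, 0, 0, 0, 0]
    - [-0.015, 0, 0, 0, 0, 0, 0]
    - [-0.012, 0, 0, 0, 0, 0, 0]
    - [0, 0, 0, 0, 0, 0, 0]
    - [0, 0, 0, 0, 0, 0, 0]

```text
time: 8.2
ee_pos: [0.5232, -0.1368, 0.0879]
ee_rot: [[-0.243, 0.967, 0.079], [0.92, 0.255, -0.298], [-0.309, -0.0, -0.951]]
contact_force: [-0.1, -0.3, -0.4]
finger_gap: 0.23
gripper_force: 35.0
```

```bash
python3 prof.py; python3 - <<'E'
from h import *
s=vision.snapshot("scene")
cv2.imwrite("pics/out.png",cv2.resize(s["color"][110:240,140:300],None,fx=4,fy=4,interpolation=2))
E
```

```text
[-0.3942106   1.08600217 -0.33465658]
-0.15 38 [0.096 0.106 0.109]
-0.13 56 [0.091 0.101 0.106]
-0.11 46 [0.086 0.096 0.1  ]
-0.09 42 [0.08  0.089 0.094]
-0.07 6 [0.08  0.087 0.09 ]
-0.05 9 [0.066 0.072 0.079]
-0.03 50 [0.06  0.071 0.077]
-0.01 53 [0.054 0.066 0.071]
0.01 66 [0.05  0.06  0.065]
0.03 73 [0.046 0.056 0.06 ]
0.05 49 [0.041 0.047 0.054]
```

View pics/out.png

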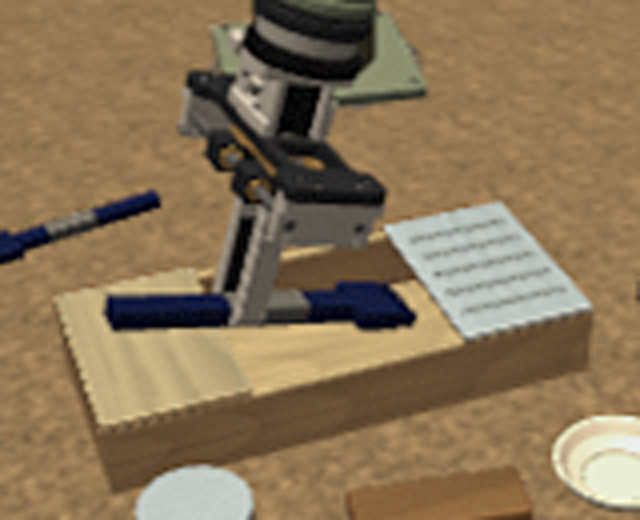

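The head is clear of the plate at (415,315), so I lift straight up and then level.

>>> drive_tool:
  plan:
    - [-0.0062, 0, -0.019, 0, 0, 0, 0]
    - [-0.0093, 0, -0.0285, 0, 0, 0, 0]
    - [-0.0093, 0, -0.0285, 0, 0, 0, 0]
    - [-0.0093, 0, -0.0285, 0, 0, 0, 0]
    - [-0.0062, 0, -0.019, 0, 0, 0, 0]
    - [0.008, 0, 0, 0, 0.068, 0, 0]
    - [0.008, 0, 0, 0, 0.068, 0, 0]
    - [0.008, 0, 0, 0, 0.068, 0, 0]
    - [0.008, 0, 0, 0, 0.068, 0, 0]
    - [0, 0, 0, 0, 0, 0, 0]
    - [0, 0, 0, 0, 0, 0, 0]
    - [0, 0, 0, 0, 0, 0, 0]

```text
time: 9.6
ee_pos: [0.5153, -0.1063, 0.2109]
ee_rot: [[-0.257, 0.966, 0.01], [0.966, 0.257, -0.041], [-0.043, -0.0, -0.999]]
contact_force: [0.4, 0.7, -0.7]
finger_gap: 0.228
gripper_force: 35.0
```

```bash
python3 prof.py; python3 - <<'E'
from h import *
s=vision.snapshot("scene"); print(readout.sense()["joint_vel"].round(2))
cv2.imwrite("pics/end.png",cv2.resize(s["color"][60:240,120:320],None,fx=3,fy=3,interpolation=2))
E
```

```text
[-0.62363524 -0.23234377 -1.43035791]
[-0.19  0.11 -0.22  0.17  0.06 -0.07]Traceback (most recent call last):
  File "prof.py", line 4, in <module>
    P,_=world(s,cv2.erode(co.astype(np.uint8),np.ones((2,2)))>0); y=(P[:,:2]-M)@by
                          ^^^^^^^^^
AttributeError: 'NoneType' object has no attribute 'astype'
```

View pics/end.png

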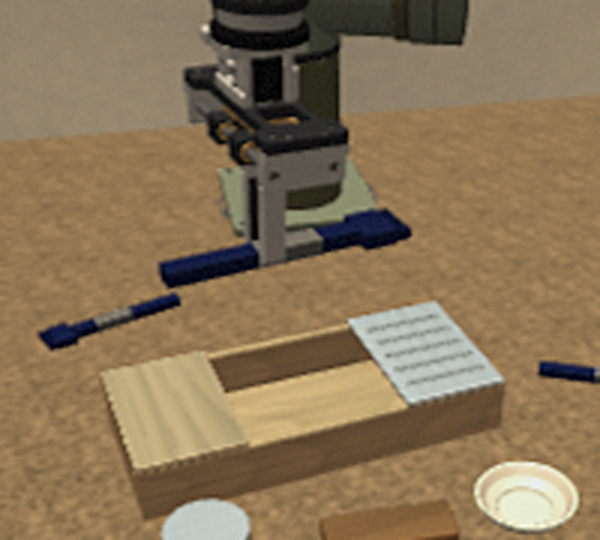

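The comb is held nearly level at about (285,245), about 0.2 m up over the mouth and still. Handing in.

```bash
python3 -c "
from cell import r
print(r.job_done())"
```

```text
the job is handed in; nothing more can be done
None
```

The comb came out diagonally through the mouth and I handed the job in at about 9.7 s. It was gripped at 35 N, nearly level and still, about 0.2 m up over the mouth; the tin, dish and brush were never touched. The judge's verdict was not reported.

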